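Refit the filter cassette of a nail-dust extractor

ROBOT

A 6-joint arm with a two-finger parallel gripper is mounted at the origin on the work surface. World frame = base frame: x ahead of the robot, y to its left, z up, the work surface at z = 0. Lengths are in m, angles in rad, forces in N, time in s.
With the tool pointing down it reaches from about 0.375 to 0.975 m from the base axis. Payload 3.8 kg.
Tool frame: the origin (TCP) lies at the very end of the fingers, on their centre line; the grasp point (between the pads) lies 19 mm behind it; z points along the fingers, y is the direction in which the jaws open and shut (so a half turn about z gives the same grasp; the last joint's range is limited). The gripper opens to 85 mm and grips with 20 to 120 N. Pads are 22 mm wide; open, the fingers measure 114 mm over their backs; the gripper's body (76 mm by 85 mm) begins 54 mm behind the grasp point. The pads swing forward as they close: fully open they stand 13 mm farther back than shut.
Start: joints at [-1.196, 0.264, 1.604, -0, 1.274, -0.037], TCP at [0.27, -0.619, 0.231] pointing down, gripper open.
Joint ranges: [-2.63, 2.63], [-0.94, 2.18], [0.31, 2.57], [-1.31, 4.45], [0, 2.66], [-2.55, 2.55]. Speed limits (rad/s): [2.57, 2.57, 3.14, 3.14, 3.14, 3.14].

INTERFACE

Orientations are given as a rotation vector (axis times angle).
In Python, from workcell import status, read_camera, camera_info, order gives the robot as it stands.
- The arm moves only by the tool move_arm, never from a script. Its argument "deltas" is a list of rows, each a list of 3 entries, a list of its own where there are three numbers: the turn, a rotation vector about the world's x, y, z as a fraction of full scale, then the shift along the world's x, y, z as a fraction of full scale, then the closure, from -1 (fully open) to 1 (shut), so that 0 is half open. A call has 1 to 20 rows; each row is the pose to reach, as a shift and turn from the pose commanded when the call began; what a row does not reach only later rows make up. Full scale, the value 1, is 0.1 m for a shift and pi/2 rad for a turn. A row lasts 1/8 s, in which the tool goes at most 62.5 mm and 10.7 degrees, less where a joint would pass 70% of its speed; a pose out of reach is approached as far as the arm can. A call with a number of a shift or a turn outside -1 to 1 is refused whole. A call with a gripper value outside its range is refused whole. The fingers move at their own pace and stop on an object; "grip_force" is the grip in N (left out, the last holds). Time passes only in rows, so rows that repeat a pose let the fingers close. It gives the time, the measured TCP pose, the force and the opening at its end, in the units of the state.
- status.read_state(): the state, without advancing time (a new reading comes with each control period).
- read_camera(name): name is "side" or "top" or "wrist"; returns (picture, depth): 480x640x3 uint8, red, green, blue; 480x640 float32, m along the optical axis (not along the pixel's ray), 0 where there is no reading.
- camera_info(name): a dict with "K" (3x3 intrinsics, pixels), "D" ([k1, k2, p1, p2, k3] as OpenCV has them; the pictures are not rectified), "R" (3x3) and "t" (3): a world point X has camera coordinates R X + t. Camera axes: x right, y down, z forward; pixel columns grow to the right and rows downward; lengths in m; the calibration is good to about 2 mm. A picture is of the moment at which its call begins: read the wrist's pose just before it. camera_info takes no time and is no camera call; for the wrist camera it gives the pose at the moment of the call.
- order.finish_job(): hands the job in, once; it reports no verdict.
The state is a dict: "time": time; "q": joint angles; "joint_vel": joint speeds; "joint_torque": joint torques, N m; "tool_pos": TCP position; "tcp_rot": TCP orientation; "wrist_force": force on the tool from outside, world axes, zero at the start; "torque": the same for the moment, N m; "width": opening from 0.0 (shut) to 1.0 (fully open).
Only numpy, scipy, OpenCV 4.12 (cv2) and the standard library are available. Lean on these libraries where they do the work, as an engineer would, in place of code of your own. Each camera call takes 0.05 s, during which the arm holds its last target. There are 200 camera calls.

TASK

The dust extractor's filter bay has a buffing block lying in it: take the block out and lay it in the white square dish. Then fit the filter cassette: hook its tongue under the bay's lip with the cassette tilted, and swing the other end down gently, without letting it drop, until it lies fully home in the bay, flush with the rim. Let go of everything, and leave the bottles, the glass bowls and the brush cup where they are.

Things in the scene. Friction and masses are not known exactly. Their poses are not given: they have to be found in the camera images.
- extractor: White flat nail-dust extractor, fixed, 260 (x) x 170 (y) x 50 mm high; origin under its centre at table height. Its top has an open bay with a dark floor 30 mm above the table and a rim 50 mm above it: x -100 to +52 mm, y -50.5 to +50.5 mm. The deck behind (x +52 to +130), 50 mm high, carries two polish bottles. It stands turned by up to 30 degrees.
- bay_lip (a point): Middle of the free lower edge of the green lip at the bay's -x end (robot's side): extractor frame x -89, y 0, z 42 mm; extractor's axes. The lip overhangs the bay over its full width, from x -100 (end wall) to -89 mm, underside 42, top 50 mm above the table: the slot under it is 12 mm high, 11 mm deep.
- cassette_grip (a point): Loose filter cassette lying flat: grey frame 130 (x) x 96 (y) x 20 mm, 0.22 kg, with a pink upright grip rib on top, 56 (x) x 14 (y) mm, 20 to 48 mm above the underside. This point: centre of the rib, 34 mm above the underside, over the frame's centre; x points from the tongue to the plain end. Fitted, it is at x -19 to -13, y within 2.5 of 0, z 64 mm in the extractor's frame, axes parallel.
- tongue_tip (a point): Middle of the end edge of the cassette's green tongue, which is 80 mm wide, 6 mm thick, level with the underside and sticks out 16 mm from the frame's -x end. The point is 81 mm to -x of the cassette's grip point, 31 mm below it, 3 mm above the underside. Same axes as the cassette.
- block_center (a point): Buffing block, loose, yellow with a pink top face, 84 (x) x 30 (y) x 40 mm high, about 0.06 kg; this is its centre. It starts on the floor of the bay, lying roughly lengthwise, its upper 20 mm above the rim.
- dish: White square ceramic dish, fixed, 155 mm across, flat inner floor 100 x 100 mm at 6 mm height, sloping rims to 26 mm high; origin under its centre, z up, sides along x and y.
- bowl_a: Small glass bowl, 72 mm across, 25 mm high, loose; origin under its centre. Leave alone.
- bowl_b: Small glass bowl like the other. Leave alone.
- bottle: Green bottle, 56 mm across, 150 mm high, loose; origin under its centre. Leave alone.
- cup: White cup of brushes and sticks, 76 mm across, 115 mm high (brushes up to 180 mm), loose; origin under its centre. Leave alone.
- polish_a: Red nail-polish bottle, 30 mm across, 62 mm high, standing on the extractor's deck, loose; origin under its centre. Leave alone.
- polish_b: Pink nail-polish bottle, same size, on the deck. Leave alone.
There are look-alikes about, which are no part of the job. Of the things that look like the part that bears cassette_grip, the smaller one is meant. Leave any orange look-alike of the part that bears block_center alone.

How it is judged:
On the way, in this order (a step that is already met when the one before it is completed fails the run):
1. the buffing block lies in the dish, let go (x of block_center in the frame of dish between -0.045 and 0.045 m and y of block_center in the frame of dish between -0.045 and 0.045 m and height (world z) of block_center below 0.045 m and contact force between block and the fingers below 0.1 N), for 0.2 s.
2. the cassette's tongue is hooked under the lip while the cassette is tilted, its other end up (x of tongue_tip in the frame of extractor below -0.092 m and z of tongue_tip in the frame of extractor between 0.028 and 0.042 m and y of tongue_tip in the frame of extractor between -0.012 and 0.012 m and angle between cassette_grip's own z axis and vertical between 0.08 and 0.8 rad and z of cassette_grip in the frame of extractor above 0.067 m), for 0.1 s.
At the end, for the whole second after the job is handed in: The cassette lies at rest in the bay, tongue at least 3 mm under the lip, level within 2 degrees and within about 2.5 mm of the bay floor; the block rests in the dish, its centre within 45 mm of the dish's centre along each side of the dish; both released (x of tongue_tip in the frame of extractor below -0.092 m and y of tongue_tip in the frame of extractor between -0.006 and 0.006 m and z of cassette_grip in the frame of extractor between 0.061 and 0.0665 m and x of cassette_grip in the frame of extractor between -0.022 and -0.01 m and y of cassette_grip in the frame of extractor between -0.006 and 0.006 m and angle between cassette_grip's own z axis and vertical below 0.035 rad and linear speed of each of cassette, block below 0.02 m/s and x of block_center in the frame of dish between -0.045 and 0.045 m and y of block_center in the frame of dish between -0.045 and 0.045 m and height (world z) of block_center below 0.045 m); the robot touches nothing.
It fails at once if the cassette is let drop into the bay (turning faster than 4 rad/s there) (horizontal distance between cassette_grip and extractor below 0.06 m and height (world z) of cassette_grip below 0.13 m and angular speed of cassette above 4 rad/s).
It fails at once if a glass bowl is moved more than 25 mm or tipped (distance of any of bowl_a, bowl_b from where it was at the start of the episode above 0.025 m or angle between any of bowl_a, bowl_b's own z axis and vertical above 0.35 rad).
It fails at once if the green bottle or the brush cup is moved more than 25 mm or tipped (distance of any of bottle, cup from where it was at the start of the episode above 0.025 m or angle between any of bottle, cup's own z axis and vertical above 0.35 rad).
It fails at once if a polish bottle is moved more than 25 mm or tipped (distance of any of polish_a, polish_b from where it was at the start of the episode above 0.025 m or angle between any of polish_a, polish_b's own z axis and vertical above 0.35 rad).
It also fails if it takes over 64 s, if anything falls off the work surface, if the arm or the gripper's body presses on something with over 40 N, if the wrist force passes 120 N, or if a joint passes its speed limit or range.

## Working session

There is one attempt and no reset: what is moved stays moved. The work goes in short steps, Python scripts to look and compute and a tool call to move; the robot and the scene stay as the last step left them, time stands still between calls to the robot, and variables do not carry over. Pictures are saved under pics/ and viewed, about 8 in all and at most 12, crops included, and the job is handed in when it is done.

Besides the shell and the picture viewer there is one more tool, called as name([rows], argument=value, ...), one row to a line, values as JSON. move_arm: Moves the arm, as the interface text tells. Its arguments: {"type":"object","properties":{"deltas":{"type":"array","items":{"type":"array"}},"grip_force":{"type":"number"}},"required":["deltas"]}

```bash
mkdir -p pics
cat > h.py <<'E'
import numpy as np, cv2
from workcell import status, read_camera, camera_info, order
def snap(n,tag):
    ci=camera_info(n); im,d=read_camera(n)
    np.savez(f'pics/{tag}.npz',im=im,d=d,K=ci['K'],D=ci['D'],R=ci['R'],t=ci['t'])
    cv2.imwrite(f'pics/{tag}.png',im[:,:,::-1]); return load(tag)
def load(tag): return dict(np.load(f'pics/{tag}.npz'))
def world(s,uv,depth=None,z=None):
    uv=np.array(uv,float).reshape(-1,1,2)
    n=cv2.undistortPoints(uv,s['K'],s['D']).reshape(-1,2)
    r=np.c_[n,np.ones(len(n))]
    R,t=s['R'],s['t']; c=-R.T@t; w=r@R
    if z is not None: return c+w*((z-c[2])/w[:,2])[:,None]
    dd=np.array([s['d'][int(round(v)),int(round(u))] for u,v in uv.reshape(-1,2)]) if depth is None else depth
    return c+w*dd[:,None]
def cloud(s):
    vv,uu=np.mgrid[0:480,0:640]
    P=world(s,np.c_[uu.ravel(),vv.ravel()],depth=s['d'].ravel().astype(float))
    return P.reshape(480,640,3)
def proj(s,P):
    rv=cv2.Rodrigues(s['R'])[0]
    return cv2.projectPoints(np.array(P,float).reshape(-1,1,3),rv,s['t'],s['K'],s['D'])[0].reshape(-1,2)
E
python3 - <<'E'
from h import *
print(status.read_state())
s=snap('top','top0'); a=snap('side','side0')
for x in(s,a): print(-x['R'].T@x['t'])
E
```

```text
{'time': 0.0, 'q': array([-1.19592953e+00,  2.64793859e-01,  1.60540215e+00, -1.77600294e-05,
        1.27372125e+00, -3.68818908e-02]), 'joint_vel': array([ 0.00036637, -0.00077543, -0.00083613, -0.00086585,  0.0007604 ,
        0.00018141]), 'joint_torque': array([ 5.66376930e-04, -5.15111303e+01, -3.67310107e+01,  1.58532720e-05,
        1.29511720e-02, -8.58174587e-06]), 'tool_pos': array([ 0.26987128, -0.61788128,  0.22991942]), 'tcp_rot': array([-3.07300841e+00, -6.41754319e-01,  6.39959809e-04]), 'wrist_force': array([-0.50051106,  0.12191782,  0.34769163]), 'torque': array([-0.01492733,  0.02354314, -0.01856449]), 'width': 1.0008563371779509}
[ 0.35613808 -0.00713892  1.14595423]
[0.42067159 0.77058075 0.69479797]
```

View pics/top0.png

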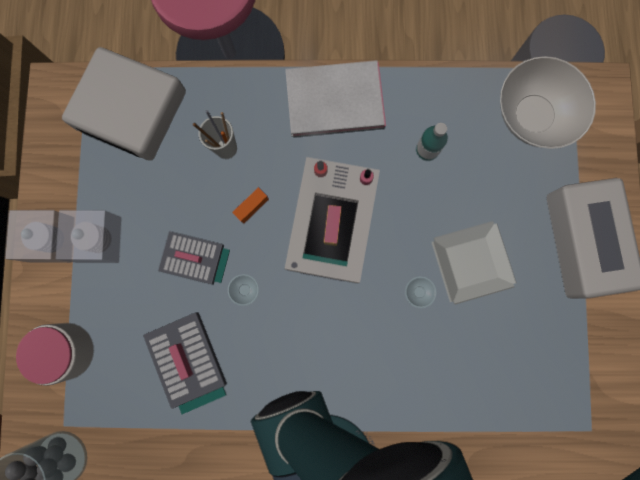

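View pics/side0.png

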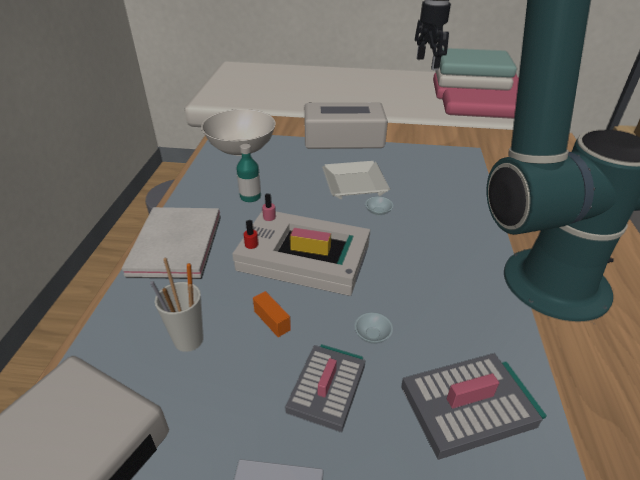

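```bash
cat > m.py <<'E'
from h import *
def rect(P,box,zl,zh):
    u0,v0,u1,v1=box; p=P[v0:v1,u0:u1].reshape(-1,3)
    m=(p[:,2]>zl)&(p[:,2]<zh); q=p[m]
    r=cv2.minAreaRect((q[:,:2]*1000).astype(np.float32)); return np.round(r[0],1),np.round(r[1],1),round(r[2],1),len(q),round(float(np.median(q[:,2])),4)
if __name__=='__main__':
    s=load('top0'); P=cloud(s)
    print('table z',[np.round(P[v,u],4) for u,v in((270,350),(120,200),(400,380))])
    print('ext',rect(P,(275,150,390,290),.043,.057))
    print('block',rect(P,(315,195,350,250),.063,.08))
    print('cass frame',rect(P,(150,225,230,290),.015,.025))
    print('cass all',rect(P,(150,225,240,290),.003,.06))
    print('rib',rect(P,(150,225,230,290),.04,.06))
    print('dish',rect(P,(425,215,520,310),.018,.035))
    for n,b in dict(bowl_a=(225,270,263,310),bowl_b=(402,272,438,310)).items(): print(n,rect(P,b,.008,.04))
    print('bottle',rect(P,(410,115,450,165),.01,.2),'cup',rect(P,(190,105,240,160),.1,.125))
    print('pol',rect(P,(310,155,330,180),.07,.13),rect(P,(355,162,380,190),.07,.13))
    print('orange',rect(P,(230,180,272,226),.02,.06))
E
python3 m.py
python3 - <<'E'
from h import *
s=load('top0'); im=s['im'][:,:,::-1]
a=cv2.resize(im[150:290,275:395],None,fx=4,fy=4,interpolation=cv2.INTER_CUBIC)[:,:400]
b=cv2.resize(im[225:295,150:240],None,fx=4,fy=4,interpolation=cv2.INTER_CUBIC)
c=np.zeros((560,760,3),np.uint8); c[:560,:400]=a; c[:280,400:760]=b
d=cv2.resize(im[218:288+18,428:518],None,fx=3,fy=3,interpolation=cv2.INTER_CUBIC); c[290:290+264,400:670]=d
cv2.imwrite('pics/crop.png',c)
E
```

```text
table z [array([ 0.2453,  0.1276, -0.0056]), array([0.5926, 0.4924, 0.0013]), array([ 0.1813, -0.1685,  0.0004])]
ext (array([543.7, -13.4]), array([170.3, 261.6]), 79.8, 5548, 0.0495)
block (array([527.5, -13.2]), array([29.9, 83.8]), 83.7, 516, 0.0697)
cass frame (array([451.2, 292.2]), array([173.1,  96.9]), 76.0, 2122, 0.0196)
cass all (array([457.8, 305.5]), array([150.2, 215.1]), 0.4, 3052, 0.019)
rib (array([456.2, 313.3]), array([56.9, 13.6]), 76.5, 160, 0.0474)
dish (array([ 441.4, -308.9]), array([159.4, 216.7]), 16.0, 1718, 0.0228)
bowl_a (array([383. , 188.5]), array([68.4, 68.7]), 46.0, 600, 0.0169)
bowl_b (array([ 380.5, -213.7]), array([70.3, 70.2]), 67.1, 618, 0.0165)
bottle (array([ 712.7, -235. ]), array([55.1, 47.6]), 63.3, 803, 0.0991) cup (array([718.8, 242.8]), array([75.3, 74.4]), 66.5, 368, 0.1123)
pol (array([650.3,  14. ]), array([26.2, 28.2]), 11.4, 151, 0.0826) (array([633. , -88.3]), array([29.2, 26.6]), 81.5, 152, 0.0827)
orange (array([577.4, 176.3]), array([32.3, 82.8]), 45.1, 539, 0.0395)
```

View pics/crop.png

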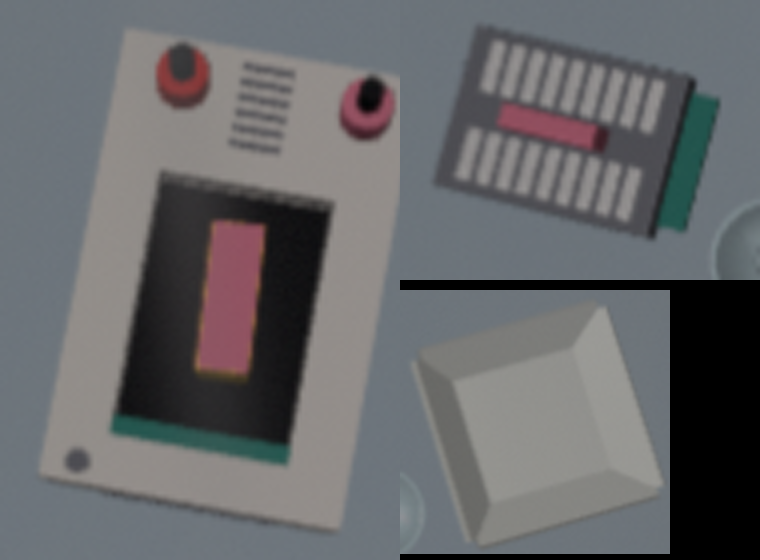

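Run:
```python
from h import *
s=load('top0')
f=lambda p:[(428+(x-400)/3,218+(y-290)/3) for x,y in p]
A=world(s,f([(413,357),(600,303),(662,490),(480,545)]),z=.026);B=world(s,f([(455,381),(572,347),(611,469),(490,503)]),z=.006)
for Q in(A,B):
    print(Q.mean(0).round(4)); 
    e=np.roll(Q,-1,0)-Q; print(np.degrees(np.arctan2(e[:,1],e[:,0])).round(1),np.linalg.norm(e,axis=1).round(3))
```

```text
[ 0.4469 -0.3362  0.026 ]
[ -73.6 -163.5  106.7   18.6] [0.15  0.148 0.145 0.149]
[ 0.4473 -0.3368  0.006 ]
[ -73.6 -163.9  105.7   14.8] [0.095 0.098 0.098 0.097]
```

move_arm([
  [[0,0,-0.111],[0.368,0.864,0],-1],
  [[0,0,-0.111],[0.368,0.864,0],-1],
])

```text
time: 0.35
tool_pos: [0.3073, -0.5298, 0.2301]
tcp_rot: [-3.117, -0.37, 0.0]
wrist_force: [-0.0, -0.0, 0.3]
width: 1.001
```

move_arm([
  [[0,0,-0.111],[0.368,0.864,0],-1],
  [[0,0,-0.111],[0.368,0.864,0],-1],
])

```text
time: 0.6
tool_pos: [0.3442, -0.443, 0.2306]
tcp_rot: [-3.138, -0.099, 0.001]
wrist_force: [-0.4, -0.4, 0.8]
width: 0.996
```

move_arm([
  [[0,0,-0.111],[0.368,0.864,0],-1],
  [[0,0,-0.111],[0.368,0.864,0],-1],
])

```text
time: 0.85
tool_pos: [0.3809, -0.3566, 0.2307]
tcp_rot: [-3.135, 0.175, 0.001]
wrist_force: [0.0, -0.0, -0.0]
width: 0.997
```

move_arm([
  [[0,0,0],[0.368,0.864,0],-1],
  [[0,0,0],[0.368,0.864,0],-1],
])

```text
time: 1.1
tool_pos: [0.4176, -0.2703, 0.2308]
tcp_rot: [-3.136, 0.172, 0.001]
wrist_force: [0.4, -0.3, 0.2]
width: 0.998
```

move_arm([
  [[0,0,0],[0.368,0.864,0],-1],
  [[0,0,0],[0.368,0.864,0],-1],
])

```text
time: 1.35
tool_pos: [0.4544, -0.184, 0.2309]
tcp_rot: [-3.136, 0.172, 0.001]
wrist_force: [-0.6, -0.4, -0.7]
width: 1.0
```

move_arm([
  [[0,0,0],[0.368,0.864,0],-0.3],
  [[0,0,0],[0.368,0.864,0],-0.3],
])

```text
time: 1.6
tool_pos: [0.4913, -0.0977, 0.2309]
tcp_rot: [-3.136, 0.172, 0.001]
wrist_force: [0.5, 0.3, 0.0]
width: 0.65
```

move_arm([
  [[0,0,0],[0.368,0.864,0],-0.3],
  [[0,0,0],[0.368,0.864,0],-0.3],
  [[0,0,0],[0.368,0.864,0],-0.3],
])

```text
time: 1.98
tool_pos: [0.528, -0.0118, 0.2307]
tcp_rot: [-3.137, 0.169, 0.001]
wrist_force: [-0.6, 0.2, 0.1]
width: 0.65
```

Run:
```python
from h import *; from m import rect
s=snap('wrist','w1'); P=cloud(s); print(-s['R'].T@s['t'], s['R'])
print('block',rect(P,(0,0,640,480),.063,.08))
print('deck z', np.median(P[:,:,2][(P[:,:,2]>.04)&(P[:,:,2]<.06)]))
```

```text
[ 0.60275413 -0.02064329  0.37314428] [[-1.08784029e-01 -9.94065395e-01  1.61279808e-04]
 [-9.48640068e-01  1.03861460e-01  2.98822385e-01]
 [-2.97065743e-01  3.23541066e-02 -9.54308732e-01]]
block (array([571.7, -23.8]), array([132.7, 173.8]), 79.4, 5132, 0.0703)
deck z 0.049860294779458525
```

View pics/w1.png

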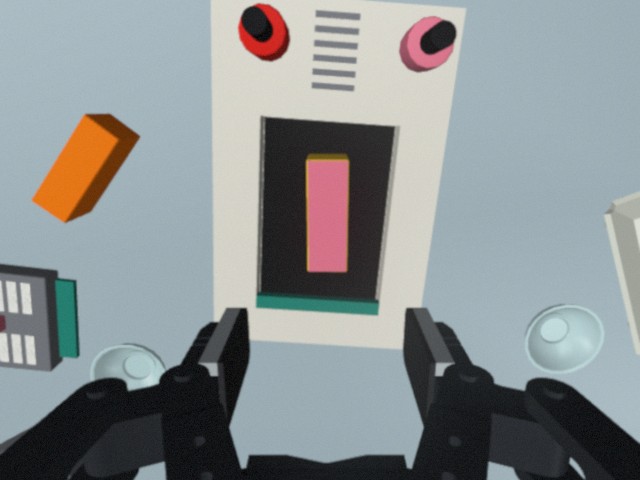

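Run:
```python
from h import *; from m import rect
s=load('w1'); P=cloud(s); im=s['im'].astype(int)
print('block',rect(P,(295,145,360,285),.064,.08))
print('ext',rect(P,(195,0,480,370),.0465,.0535))
c=im[:,:,0]*0
g=(im[:,:,1]>im[:,:,0]+40)&(P[:,:,2]>.04); g[:,:200]=0; g[:,450:]=0; g[:270]=0; g[325:]=0
q=P[g]; r=cv2.minAreaRect((q[:,:2]*1000).astype(np.float32)); print('lip',r,len(q))
W=world(s,[(263,117),(398,126),(257,307),(379,314)],z=.05); print(W.round(4))
a=np.radians(-10.2); E=np.array([.5437,-.0134]); R=np.array([[np.cos(a),np.sin(a)],[-np.sin(a),np.cos(a)]])
print((R@(W[:,:2]-E).T).T.round(4), (R@(np.array(r[0])/1000-E)).round(4))
```

```text
block (array([528.1, -13.5]), array([30. , 83.2]), 83.4, 4651, 0.0703)
ext (array([542. , -13.2]), array([171.1, 261.6]), 79.8, 48897, 0.0499)
lip ((523.0416259765625, -10.260719299316406), (100.11969757080078, 160.51329040527344), 79.32917022705078) 1531
[[ 0.6013  0.025   0.05  ]
 [ 0.5845 -0.071   0.05  ]
 [ 0.4535  0.0528  0.05  ]
 [ 0.4362 -0.0465  0.05  ]]
[[ 0.0499  0.048 ]
 [ 0.0504 -0.0494]
 [-0.1005  0.0492]
 [-0.0999 -0.0516]] [-0.0209 -0.0006]
```

move_arm([
  [[0,0,0],[0,-0.016,-0.55],-0.3],
  [[0,0,0],[0,-0.016,-0.95],-0.3],
])

```text
time: 2.28
tool_pos: [0.5267, -0.0166, 0.1347]
tcp_rot: [3.136, -0.177, -0.001]
wrist_force: [0.2, 0.9, -0.0]
width: 0.653
```

move_arm([
  [[0,0,0],[0,0,-0.4],-0.3],
  [[0,0,0],[0,0,-0.7],-0.3],
  [[0,0,0],[0,0,-0.96],-0.3],
  [[0,0,0],[0,0,-0.96],-0.3],
  [[0,0,0],[0,0,-0.96],1],
  [[0,0,0],[0,0,-0.96],1],
  [[0,0,0],[0,0,-0.96],1],
  [[0,0,0],[0,0,-0.96],1],
  [[0,0,0],[0,0,-0.96],1],
], grip_force=30)

```text
time: 3.4
tool_pos: [0.5291, -0.0156, 0.0419]
tcp_rot: [3.136, -0.174, 0.004]
wrist_force: [-1.4, -1.6, 6.6]
width: 0.346
```

move_arm([
  [[0,0,0],[0,0,0.3],1],
  [[0,0,0],[0,0,0.7],1],
  [[0,0,0],[0,0,1],1],
  [[0,0,0],[0,0,1],1],
])

```text
time: 3.9
tool_pos: [0.5302, -0.0154, 0.1434]
tcp_rot: [3.137, -0.174, 0.01]
wrist_force: [0.7, 0.6, -1.7]
width: 0.348
```

move_arm([
  [[0,0,0],[-0.1,-0.4,0],1],
  [[0,0,0.083],[-0.21,-0.8,0],1],
])

```text
time: 4.15
tool_pos: [0.5055, -0.0955, 0.1386]
tcp_rot: [-3.141, -0.038, 0.004]
wrist_force: [-0.2, -0.2, -0.2]
width: 0.344
```

move_arm([
  [[0,0,0.04],[-0.1,-0.4,0],1],
  [[0,0,0.083],[-0.21,-0.8,0],1],
])

```text
time: 4.4
tool_pos: [0.4843, -0.1759, 0.1384]
tcp_rot: [-3.131, -0.239, 0.004]
wrist_force: [0.7, 0.3, -0.5]
width: 0.346
```

move_arm([
  [[0,0,0.04],[-0.1,-0.4,0],1],
  [[0,0,0.083],[-0.21,-0.8,0],1],
])

```text
time: 4.65
tool_pos: [0.4633, -0.2559, 0.1383]
tcp_rot: [-3.109, -0.442, 0.003]
wrist_force: [-0.0, 0.3, -0.7]
width: 0.343
```

move_arm([
  [[0,0,0],[-0.1,-0.4,0],1],
  [[0,0,0],[-0.21,-0.8,0],1],
  [[0,0,0],[-0.21,-0.8,-0.3],1],
  [[0,0,0],[-0.21,-0.8,-0.3],1],
  [[0,0,0],[-0.21,-0.8,-0.3],1],
])

```text
time: 5.28
tool_pos: [0.4434, -0.3346, 0.1095]
tcp_rot: [-3.109, -0.439, 0.002]
wrist_force: [1.0, 0.3, -0.4]
width: 0.344
```

move_arm([
  [[0,0,0],[0.04,-0.02,-0.3],1],
  [[0,0,0],[0.04,-0.02,-0.6],1],
  [[0,0,0],[0.04,-0.02,-0.8],1],
  [[0,0,0],[0.04,-0.02,-0.89],1],
  [[0,0,0],[0.04,-0.02,-0.89],1],
  [[0,0,0],[0.04,-0.02,-0.89],-0.2],
  [[0,0,0],[0.04,-0.02,-0.89],-0.2],
  [[0,0,0],[0.04,-0.02,-0.89],-0.2],
])

```text
time: 6.28
tool_pos: [0.4482, -0.3377, 0.0221]
tcp_rot: [3.11, 0.438, 0.001]
wrist_force: [-0.5, 0.1, 0.3]
width: 0.602
```

move_arm([
  [[0,0,0],[0,0,0.3],-0.2],
  [[0,0,0],[0,0,1],-0.2],
  [[0,0,0],[0,0,1],-0.2],
])

```text
time: 6.65
tool_pos: [0.4511, -0.3402, 0.1272]
tcp_rot: [3.103, 0.437, 0.011]
wrist_force: [-0.0, -0.1, 0.5]
width: 0.598
```

Run:
```python
from h import *; from m import rect
s=snap('wrist','w2'); P=cloud(s)
im=s['im'].astype(int); m=(im[:,:,0]>im[:,:,1]+60)&(P[:,:,2]>.03)&(P[:,:,2]<.06); q=P[m]
if len(q): print(np.median(q,0), cv2.minAreaRect((q[:,:2]*1000).astype(np.float32)))
```

```text
[ 0.45014109 -0.3375429   0.04640196] ((447.0247497558594, -338.0717468261719), (81.69571685791016, 27.779584884643555), 15.897068977355957)
```

View pics/w2.png

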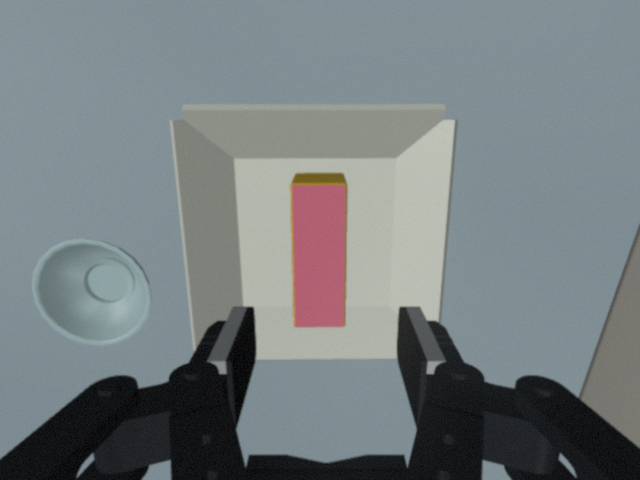

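move_arm([
  [[0,0,0],[0,0.4,0.5],-1],
  [[0,0,0.096],[0,0.93,0.8],-1],
  [[0,0,0.096],[0,0.93,0.8],-1],
])

```text
time: 7.08
tool_pos: [0.4487, -0.2424, 0.2029]
tcp_rot: [3.066, 0.676, 0.004]
wrist_force: [0.1, 0.6, 0.5]
width: 1.002
```

move_arm([
  [[0,0,0],[0,0.5,0],-1],
  [[0,0,0.096],[0,0.93,0],-1],
])

```text
time: 7.32
tool_pos: [0.4466, -0.1507, 0.1991]
tcp_rot: [-3.008, -0.902, 0.004]
wrist_force: [0.9, -0.2, 0.4]
width: 0.997
```

move_arm([
  [[0,0,0],[0,0.5,0],-1],
  [[0,0,0.096],[0,0.93,0],-1],
])

```text
time: 7.58
tool_pos: [0.4466, -0.0575, 0.199]
tcp_rot: [-2.931, -1.127, 0.005]
wrist_force: [0.3, 0.1, 0.3]
width: 1.001
```

move_arm([
  [[0,0,0],[0,0.5,0],-1],
  [[0,0,0.096],[0,0.93,0],-1],
])

```text
time: 7.82
tool_pos: [0.4468, 0.0354, 0.199]
tcp_rot: [-2.838, -1.345, 0.005]
wrist_force: [1.1, 0.4, 0.2]
width: 0.998
```

move_arm([
  [[0,0,0],[0,0.5,0],-1],
  [[0,0,0.096],[0,0.93,0],-1],
])

```text
time: 8.07
tool_pos: [0.447, 0.1283, 0.199]
tcp_rot: [-2.729, -1.556, 0.005]
wrist_force: [0.4, -1.0, -0.6]
width: 0.998
```

move_arm([
  [[0,0,0],[0,0.5,0],-1],
  [[0,0,0.096],[0,0.93,0],-1],
])

```text
time: 8.32
tool_pos: [0.4472, 0.2213, 0.1989]
tcp_rot: [-2.604, -1.757, 0.005]
wrist_force: [-0.2, 0.1, -0.2]
width: 0.999
```

move_arm([
  [[0,0,0],[0,0.5,0],-0.4],
  [[0,0,0.096],[0.05,0.93,0],-0.4],
  [[0,0,0.096],[0.05,0.93,0],-0.4],
  [[0,0,0.096],[0.05,0.93,0],-0.4],
])

```text
time: 8.82
tool_pos: [0.4522, 0.3124, 0.1991]
tcp_rot: [2.468, 1.943, -0.006]
wrist_force: [-0.0, -0.7, -0.2]
width: 0.697
```

Run:
```python
from h import *; from m import rect
s=snap('wrist','w3'); P=cloud(s)
im=s['im'].astype(int); m=(im[:,:,0]>im[:,:,1]+60)&(P[:,:,2]>.043)&(P[:,:,2]<.053); q=P[m]
print(np.median(q,0), cv2.minAreaRect((q[:,:2]*1000).astype(np.float32)))
```

```text
[0.45679992 0.31597219 0.04775587] ((361.4849548339844, 336.2601623535156), (55.37149429321289, 207.5265655517578), 76.95764923095703)
```

View pics/w3.png

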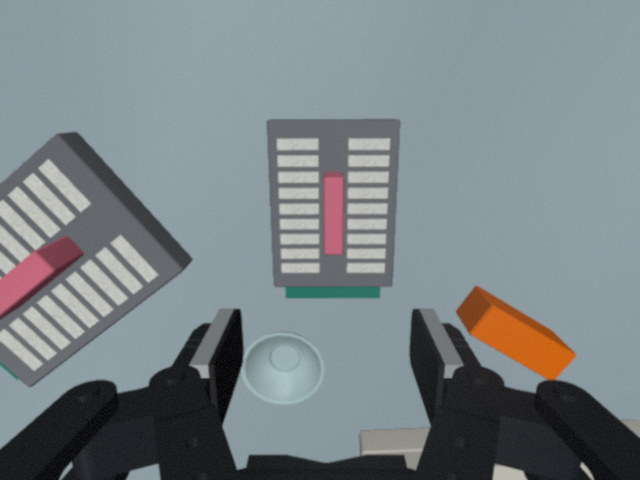

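Run:
```python
from h import *; from m import rect
s=load('w3'); P=cloud(s)
print('rib',rect(P,(300,160,370,270),.045,.052)); print('frame',rect(P,(255,105,410,290),.0165,.0225))
```

```text
rib (array([456.6, 314.2]), array([55.4, 13.7]), 77.0, 1534, 0.0477)
frame (array([456.4, 313.8]), array([129.7,  96.8]), 76.5, 19274, 0.02)
```

move_arm([
  [[0,0,0],[0.044,0.016,-0.5],-0.4],
  [[0,0,0],[0.044,0.016,-1],-0.4],
])

```text
time: 9.12
tool_pos: [0.4584, 0.3142, 0.101]
tcp_rot: [2.469, 1.941, 0.004]
wrist_force: [-0.2, -0.7, -0.3]
width: 0.701
```

move_arm([
  [[0,0,0],[0,0,-0.3],-0.4],
  [[0,0,0],[0,0,-0.45],-0.4],
  [[0,0,0],[0,0,-0.45],-0.4],
  [[0,0,0],[0,0,-0.45],-0.4],
])

```text
time: 9.62
tool_pos: [0.4585, 0.3156, 0.0579]
tcp_rot: [2.467, 1.944, 0.004]
wrist_force: [0.1, -0.5, 0.3]
width: 0.701
```

move_arm([
  [[0,0,0],[-0.019,-0.014,-0.25],-0.4],
  [[0,0,0],[-0.019,-0.014,-0.335],-0.4],
  [[0,0,0],[-0.019,-0.014,-0.335],-0.4],
  [[0,0,0],[-0.019,-0.014,-0.335],1],
  [[0,0,0],[-0.019,-0.014,-0.335],1],
  [[0,0,0],[-0.019,-0.014,-0.335],1],
  [[0,0,0],[-0.019,-0.014,-0.335],1],
  [[0,0,0],[-0.019,-0.014,-0.335],1],
  [[0,0,0],[-0.019,-0.014,-0.335],1],
], grip_force=90)

```text
time: 10.75
tool_pos: [0.4561, 0.3143, 0.0238]
tcp_rot: [2.467, 1.945, 0.003]
wrist_force: [-0.7, -0.5, 6.4]
width: 0.143
```

move_arm([
  [[0,0,0],[0,0,0.2],1],
  [[0,0,0],[0,0,0.5],1],
  [[0,0,0],[0,0,1],1],
  [[0,0,0],[0,0,1],1],
  [[0,0,0],[0,0,1],1],
])

```text
time: 11.38
tool_pos: [0.4546, 0.3135, 0.1221]
tcp_rot: [-2.467, -1.945, 0.002]
wrist_force: [-0.8, -1.4, -2.4]
width: 0.148
```

move_arm([
  [[0,0,0],[0,0,0.5],1],
  [[0,0,-0.08],[0.05,-0.3,0.8],1],
  [[0,0,-0.16],[0.1,-0.6,0.8],1],
  [[0,0,-0.24],[0.16,-0.81,0.8],1],
])

```text
time: 11.88
tool_pos: [0.4701, 0.2313, 0.2008]
tcp_rot: [-2.791, -1.442, 0.006]
wrist_force: [-0.1, 0.9, -1.5]
width: 0.144
```

move_arm([
  [[0,0,-0.08],[0.05,-0.27,0],1],
  [[0,0,-0.16],[0.1,-0.54,0],1],
  [[0,0,-0.24],[0.16,-0.81,0],1],
])

```text
time: 12.25
tool_pos: [0.4856, 0.1506, 0.1999]
tcp_rot: [-3.011, -0.894, 0.008]
wrist_force: [-0.1, -0.1, -0.9]
width: 0.142
```

move_arm([
  [[0,0,-0.08],[0.05,-0.27,0],1],
  [[0,0,-0.16],[0.1,-0.54,0],1],
  [[0,0,-0.24],[0.16,-0.81,0],1],
])

```text
time: 12.62
tool_pos: [0.5016, 0.0698, 0.2]
tcp_rot: [-3.126, -0.314, 0.008]
wrist_force: [0.5, -1.1, -1.3]
width: 0.144
```

move_arm([
  [[0,0,-0.08],[0.05,-0.27,0],1],
  [[0,0,-0.16],[0.1,-0.54,0],1],
  [[0,0,-0.243],[0.16,-0.81,0],1],
  [[0,0,-0.243],[0.16,-0.81,0],1],
  [[0,0,-0.243],[0.16,-0.81,0],1],
])

```text
time: 13.25
tool_pos: [0.5181, -0.0097, 0.201]
tcp_rot: [-3.129, 0.277, 0.006]
wrist_force: [-0.2, -0.2, -1.8]
width: 0.145
```

Run:
```python
from h import *; from m import rect
s=snap('wrist','w4'); P=cloud(s); st=status.read_state(); print(st['tool_pos'],st['tcp_rot'])
p=P.reshape(-1,3); m=(p[:,2]>.185)&(p[:,2]<.205)&(abs(p[:,0]-.52)<.12)&(abs(p[:,1])<.12); q=p[m]
A=np.c_[q[:,:2],np.ones(len(q))]; c=np.linalg.lstsq(A,q[:,2],rcond=None)[0]; print(len(q),'plane',c, 'z at tcp',c@[*st['tool_pos'][:2],1])
print(cv2.minAreaRect((q[:,:2]*1000).astype(np.float32)))
a=snap('side','s4')
```

```text
[ 0.51829649 -0.00946143  0.20142077] [-3.12899933  0.27586191  0.00412534]
52851 plane [-0.01130508  0.00217762  0.20329718] z at tcp 0.1974171964970209
((511.8443603515625, -9.338104248046875), (96.64410400390625, 141.8070526123047), 79.77632141113281)
```

View pics/w4.png

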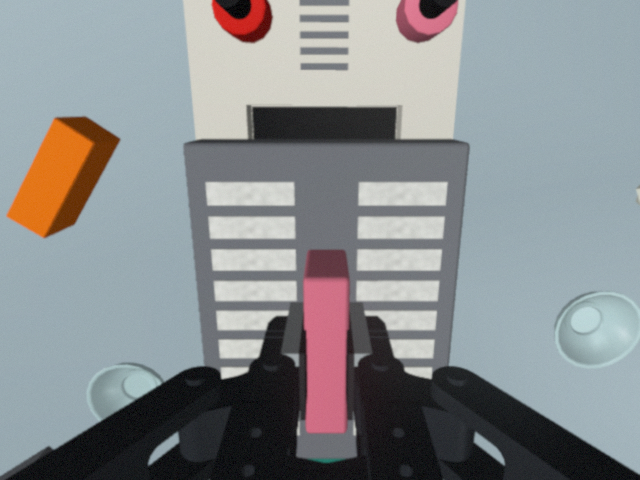

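Run:
```python
from h import *
a=np.radians(-10.2); ex=np.array([np.cos(a),np.sin(a)]); ey=np.array([-np.sin(a),np.cos(a)]); E=np.array([.543,-.0135])
def lat(tag,zl,zh,xr,lim):
    P=cloud(load(tag)).reshape(-1,3); d=P[:,:2]-E; x,y=d@ex,d@ey
    m=(P[:,2]>zl)&(P[:,2]<zh)&(abs(y)<lim)&(x>xr[0])&(x<xr[1]); x,y=x[m],y[m]
    o=[]
    for b in np.arange(*xr,.005):
        k=(x>=b)&(x<b+.005)
        if k.sum()>20: o.append((y[k].min(),y[k].max()))
    o=np.median(np.array(o),0); return o.round(4),o.mean().round(4)
for t in('top0','w1','w4'): print(t,'deck',lat(t,.046,.054,(.055,.1),.11))
for t in('top0','w1'): print(t,'deck mid',lat(t,.046,.054,(-.08,.05),.11))
print('cas',lat('w4',.19,.204,(-.02,.04),.07))
print('tcp',(np.array([.5183,-.00946])-E)@np.c_[ex,ey])
for t in('top0','w1'):
    P=cloud(load(t)).reshape(-1,3); d=P[:,:2]-E; x,y=d@ex,d@ey
    m=(abs(P[:,2]-.05)<.004)&(abs(y)<.03)&(abs(x)<.2); xs=np.sort(x[m]); print(t,'x ends',xs[[0,5,-5,-1]].round(4), 'bay far/near', x[m&(x>0)].min().round(4), x[m&(x<-.03)].max().round(4))
```

```text
top0 deck (array([-0.0844,  0.0845]), np.float64(0.0))
w1 deck (array([-0.0851,  0.0849]), np.float64(-0.0001))
w4 deck (array([-0.0849,  0.0849]), np.float64(0.0))
top0 deck mid (array([-0.0845,  0.0844]), np.float64(-0.0))
w1 deck mid (array([-0.0851,  0.0853]), np.float64(0.0001))
cas (array([-0.0495,  0.0467]), np.float64(-0.0014))
tcp [-0.02502505 -0.00039784]
top0 x ends [-0.1301 -0.1296  0.1298  0.1305] bay far/near 0.0509 -0.0563
w1 x ends [-0.1312 -0.131   0.1297  0.1297] bay far/near 0.0253 -0.0885
```

move_arm([
  [[-0.01,-0.055,0],[0.1,-0.01,0],1],
  [[-0.02,-0.11,0],[0.145,-0.012,-0.2],1],
  [[-0.0282,-0.1567,0],[0.145,-0.012,-0.5],1],
  [[-0.0282,-0.1567,0],[0.145,-0.012,-0.8],1],
  [[-0.0282,-0.1567,0],[0.145,-0.012,-0.9],1],
  [[-0.0282,-0.1567,0],[0.145,-0.012,-0.9],1],
  [[-0.0282,-0.1567,0],[0.145,-0.012,-0.9],1],
])

```text
time: 14.22
tool_pos: [0.5353, -0.0112, 0.1144]
tcp_rot: [3.083, -0.273, 0.392]
wrist_force: [0.1, -0.0, -1.1]
width: 0.144
```

```bash
cat > c.py <<'E'
from h import *
from scipy.spatial.transform import Rotation as Ro
import sys
a=np.radians(-10.2); X=np.array([np.cos(a),np.sin(a),0]); Y=np.array([-np.sin(a),np.cos(a),0]); Z=np.array([0,0,1.]); E=np.array([.543,-.0135,0])
F=np.c_[X,Y,Z]
def cas(tag):
    s=snap('wrist',tag); st=status.read_state(); tcp=(st['tool_pos']-E)@F
    Rt=Ro.from_rotvec(st['tcp_rot']).as_matrix(); z=-F.T@Rt[:,2]
    print('tcp ext',tcp.round(4),'tool tilt',np.arctan2(-z[0],z[2]).round(4),'side',np.arctan2(-z[1],z[2]).round(4),'F',st['wrist_force'].round(1))
    P=(cloud(s).reshape(-1,3)-E)@F
    im=s['im'].reshape(-1,3).astype(int)
    th=np.arctan2(-z[0],z[2]); c,n=np.cos(th),np.sin(th)
    d=P-tcp; u=d[:,0]*c+d[:,2]*n; w=-d[:,0]*n+d[:,2]*c  # cassette-like axes at tcp
    m=(abs(w+.004)<.006)&(u>.02)&(u<.08)&(abs(d[:,1])<.06); 
    A=np.c_[u[m],d[m,1],np.ones(m.sum())]; k=np.linalg.lstsq(A,w[m],rcond=None)[0]
    print('n',m.sum(),'plane slope,roll,z',k.round(4),'far end u',np.percentile(u[m],99.8).round(4))
    uu,yy=u[m],d[m,1]; L=[];
    for b in np.arange(.022,.06,.004):
        q=(uu>=b)&(uu<b+.004)
        if q.sum()>20: L.append((b,yy[q].min(),yy[q].max()))
    L=np.array(L); mid=L[:,1:].mean(1); print('edges',np.median(L[:,1:],0).round(4),'mid fit',np.polyfit(L[:,0],mid,1).round(4))
    phi=th+k[0]; un,wn=-.081-(.065-.065),k[2]-.017
    far=np.percentile(u[m],99.8); ut=far-.146; 
    tip=tcp[[0,2]]+np.array([ut*c-(wn+ut*k[0])*n, ut*n+(wn+ut*k[0])*c])
    print('cas tilt',phi.round(4),'tip x,z',tip.round(4),'cas y at center',(tcp[1]+np.median(mid)).round(4))
if __name__=='__main__': cas(sys.argv[1])
E
python3 c.py w5
```

```text
tcp ext [-0.0079  0.0008  0.1145] tool tilt 0.2529 side 0.0004 F [ 0.2  0.1 -2.6]
n 34466 plane slope,roll,z [-0.0198  0.0003 -0.0029] far end u 0.0645
edges [-0.0486  0.0473] mid fit [-0.0005 -0.0006]
cas tilt 0.2331 tip x,z [-0.0823  0.0764] cas y at center 0.0002
```

move_arm([
  [[0,0,0],[0,0,-0.15],1],
  [[0,0,0],[0,0,-0.3],1],
  [[0,0,0],[0,0,-0.38],1],
  [[0,0,0],[0,0,-0.42],1],
  [[0,0,0],[0,0,-0.42],1],
  [[0,0,0],[0,0,-0.42],1],
])

```text
time: 15.02
tool_pos: [0.5336, -0.0115, 0.0711]
tcp_rot: [3.083, -0.274, 0.386]
wrist_force: [-2.7, -0.4, 5.1]
width: 0.146
```

```bash
python3 c.py w6
```

```text
tcp ext [-0.0096  0.0003  0.0711] tool tilt 0.2493 side -0.0004 F [-2.9 -0.5  5.3]
n 33640 plane slope,roll,z [-0.0411 -0.0012 -0.0029] far end u 0.064
edges [-0.0489  0.0473] mid fit [ 0.0071 -0.0011]
cas tilt 0.2082 tip x,z [-0.085   0.0348] cas y at center -0.0005
```

move_arm([
  [[0,0,0],[0,0,0.018],1],
  [[0,0,0],[-0.03,0.006,0.018],1],
  [[0,0,0],[-0.06,0.013,0.018],1],
  [[0,0,0],[-0.09,0.019,0.018],1],
  [[0,0,0],[-0.118,0.026,0.018],1],
  [[0,0,0],[-0.118,0.026,0.018],1],
  [[0,0,0],[-0.118,0.026,0.018],1],
])

```text
time: 15.95
tool_pos: [0.5221, -0.0088, 0.0727]
tcp_rot: [3.083, -0.274, 0.388]
wrist_force: [-0.6, 1.1, -2.6]
width: 0.138
```

```bash
python3 c.py w7; python3 -c "
from h import *
s=snap('side','s7');cv2.imwrite('pics/s7c.png',cv2.resize(s['im'][180:310,210:400,::-1],None,fx=4,fy=4,interpolation=cv2.INTER_CUBIC))"
```

```text
tcp ext [-0.0214  0.001   0.0727] tool tilt 0.2504 side 0.0 F [-0.2 -0.5 -1.7]
n 33928 plane slope,roll,z [-0.0312 -0.0004 -0.0029] far end u 0.0641
edges [-0.0488  0.0472] mid fit [-0.0036 -0.0006]
cas tilt 0.2191 tip x,z [-0.0964  0.0356] cas y at center 0.0002
```

View pics/s7c.png

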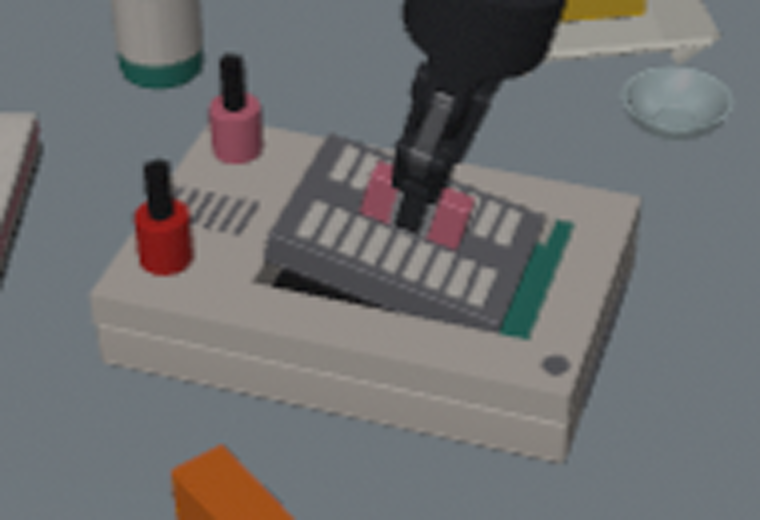

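move_arm([
  [[0.0025,0.0137,0],[0.006,-0.001,-0.019],1],
  [[0.0049,0.0274,0],[0.012,-0.002,-0.038],1],
  [[0.0074,0.0412,0],[0.018,-0.003,-0.057],1],
  [[0.0099,0.0549,0],[0.024,-0.004,-0.076],1],
  [[0.0124,0.0686,0],[0.03,-0.005,-0.095],1],
  [[0.0148,0.0823,0],[0.035,-0.006,-0.114],1],
  [[0.0173,0.096,0],[0.041,-0.007,-0.133],1],
  [[0.0198,0.11,0],[0.047,-0.009,-0.152],1],
  [[0.0198,0.11,0],[0.047,-0.009,-0.152],1],
  [[0.0198,0.11,0],[0.047,-0.009,-0.152],1],
])

```text
time: 17.3
tool_pos: [0.528, -0.0098, 0.0582]
tcp_rot: [3.12, -0.277, 0.12]
wrist_force: [3.7, -1.4, 6.0]
width: 0.144
```

```bash
python3 c.py w8
```

```text
tcp ext [-0.0155  0.001   0.0582] tool tilt 0.0769 side 0.0003 F [ 2.5 -0.6  4. ]
n 34300 plane slope,roll,z [-0.0251 -0.0006 -0.0036] far end u 0.0641
edges [-0.0539  0.054 ] mid fit [-0.0306  0.0009]
cas tilt 0.0518 tip x,z [-0.0958  0.0334] cas y at center 0.0005
```

move_arm([
  [[0.0016,0.0086,0],[-0.002,0,-0.011],1],
  [[0.0031,0.0173,0],[-0.003,0,-0.022],1],
  [[0.0047,0.0259,0],[-0.003,0,-0.033],1],
  [[0.0062,0.0345,0],[-0.003,0,-0.043],1],
  [[0.0062,0.0345,0],[-0.003,0,-0.043],1],
  [[0.0062,0.0345,0],[-0.003,0,-0.043],1],
])

```text
time: 18.1
tool_pos: [0.5274, -0.0097, 0.0538]
tcp_rot: [3.127, -0.278, 0.033]
wrist_force: [3.6, -0.0, 6.9]
width: 0.144
```

```bash
python3 c.py w9
```

```text
tcp ext [-0.016   0.001   0.0538] tool tilt 0.021 side 0.0003 F [ 3.3 -1.   6.1]
n 56716 plane slope,roll,z [-0.0267 -0.0002 -0.0036] far end u 0.0799
edges [-0.06  0.06] mid fit [ 0.0012 -0.0001]
cas tilt -0.0057 tip x,z [-0.0817  0.0336] cas y at center 0.001
```

move_arm([
  [[0,0,0],[0,0,0],0.4],
  [[0,0,0],[0,0,0],0.1],
  [[0,0,0],[0,0,0],0.1],
  [[0,0,0],[0,0,0],0.1],
  [[0,0,0],[0,0,0.2],0.1],
  [[0,0,0],[0,0,0.5],0.1],
  [[0,0,0],[0,0,1],0.1],
  [[0,0,0],[0,0,1],0.1],
])

```text
time: 19.15
tool_pos: [0.5301, -0.0099, 0.158]
tcp_rot: [3.127, -0.278, 0.045]
wrist_force: [0.2, 0.8, -0.5]
width: 0.449
```

move_arm([
  [[0,0,0],[-0.4,0,0.5],0.1],
  [[0,0,0],[-0.8,0,0.7],0.1],
  [[0,0,0],[-0.8,0,0.7],0.1],
  [[0,0,0],[-0.8,0,0.7],0.1],
])

```text
time: 19.65
tool_pos: [0.4463, -0.0096, 0.2223]
tcp_rot: [3.127, -0.278, 0.03]
wrist_force: [0.3, 0.9, -1.4]
width: 0.451
```

Run:
```python
from h import *; from m import rect
from c import E,F
s=snap('wrist','w10'); P=(cloud(s)-E)@F; im=s['im'].astype(int)
pk=(im[:,:,0]>im[:,:,1]+50)&(abs(P[:,:,0]+.016)<.06)&(abs(P[:,:,1])<.03)&(abs(P[:,:,2]-.078)<.006)
q=P[pk]; print('rib top',cv2.minAreaRect((q[:,:2]*1000).astype(np.float32)),np.median(q[:,2]))
m=(abs(P[:,:,0]+.016)<.055)&(abs(P[:,:,1])<.043)&(abs(P[:,:,2]-.05)<.006); q=P[m]
print('plane',np.linalg.lstsq(np.c_[q[:,:2],np.ones(len(q))],q[:,2],rcond=None)[0].round(4))
dark=(im.max(2)<45)
snap('side','s10')
```

```text
rib top ((-17.044784545898438, 0.31705570220947266), (13.763640403747559, 55.411155700683594), 89.59794616699219) 0.07780728619704752
plane [ 0.0001 -0.0005  0.0502]
```

View pics/w10.png

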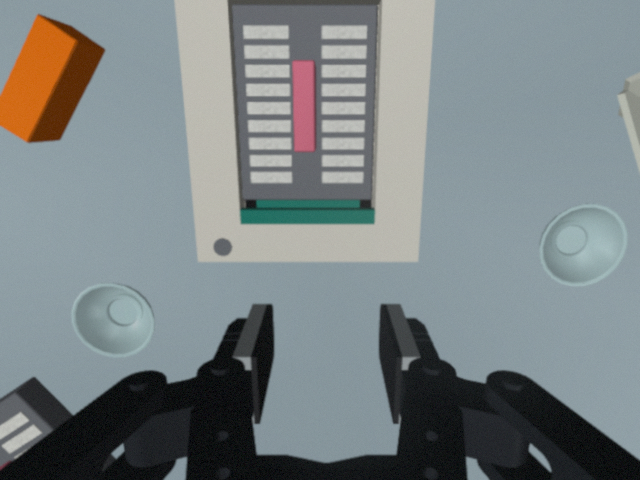

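View pics/s10.png

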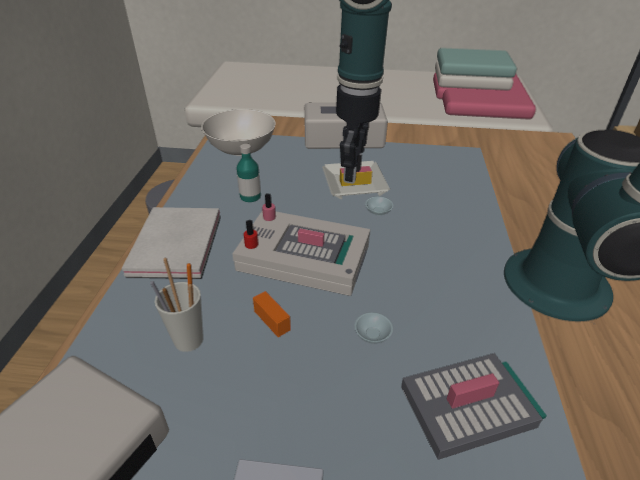

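```bash
python3 -c "
from workcell import order; print(order.finish_job())"
```

```text
the job is handed in; nothing more can be done
None
```

I laid the buffing block in the white dish and fitted the smaller filter cassette in the bay. I handed the job in at about 20 s of the 64 s allowed; the hand-in gives no verdict.

- **Block:** after release it lay about 1.5 mm from the dish's centre, lined up with its sides.
- **Hooking:** I set the cassette's tongue under the lip with the cassette tilted about 0.22 rad, tongue tip at x -96 mm. On the way down the tongue touched the bay floor at about 5 N, so I lifted it about 2 mm before sliding it under.
- **Swinging down:** I lowered the cassette in the grip without dropping it, against about 7 N at the wrist, then let go.
- **Last checks on the cassette:** in the extractor's frame the rib is centred at x -17 mm, y 0.3 mm. Its top is 77.8 mm up (78 mm is fully home), the cassette is level within 0.001 rad, and its top is flush with the rim.
- **Everything else:** the final pictures show the bottles, bowls, brush cup and look-alikes apparently where they were. The gripper was clear of everything.

One reading disagreed: while the cassette was still gripped and nearly flat, my check put the tongue tip at x -82 mm. That check had mixed in points from the extractor's deck. The measurement after release puts the tip at about -98 mm, under the lip.

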